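Screw the stopper into the thermal coffee jug without cross-threading it

ROBOT

A 6-joint arm with a two-finger parallel gripper is mounted at the origin on a cart in front of the work surface, level with it; the furniture and walls round the work are solid. World frame = base frame: x ahead of the robot, y to its left, z up, the work surface at z = 0. Lengths are in m, angles in rad, forces in N, time in s.
With the tool pointing down it reaches from about 0.25 to 0.725 m from the base axis. Payload 9.7 kg.
Tool frame: the origin (TCP) lies on the centre line of the jaws, within the pads' length; the fingertips stand 14 mm ahead of it and the grasp point (between the pads) lies 5 mm behind it; z points along the fingers, y is the direction in which the jaws open and shut (so a half turn about z gives the same grasp; the last joint's range is limited). The gripper opens to 85 mm and grips with 20 to 120 N. Pads are 22 mm wide; open, the fingers measure 114 mm over their backs; the gripper's body (76 mm by 85 mm) begins 54 mm behind the grasp point. The pads swing forward as they close: fully open they stand 13 mm farther back than shut.
Start: joints at [1.12, 0.087, 0.176, 1.66, 0, 1.571], TCP at [0.24, 0.495, 0.245] pointing down, gripper open.
Joint ranges: [-3.13, 3.13], [-0.85, 1.81], [-1.15, 1.24], [-2.2, 2.28], [-1.44, 1.52], [-3.14, 3.14]. Speed limits (rad/s): [2.22, 2.22, 2.57, 3.14, 3.14, 3.14].

INTERFACE

Orientations are given as a 3x3 rotation matrix whose columns are the frame's x, y, z axes.
In Python, from rig import robot gives the robot as it stands. The module is installed in compiled form; this text tells all that it offers.
- The arm moves only by the tool arm_command, never from a script. Its argument "series" is a list that holds one entry, the list of rows, each a list of 7 numbers: the opening, from -1 (shut) to 1 (fully open), then the shift along the tool's x, y, z in m, then the turn, a rotation vector about the tool's x, y, z in rad. A call has exactly 10 rows; each row shifts and turns the commanded pose from where the row before left it, along the tool's axes as they then stand; what a row does not reach is not made up. A row lasts 1/10 s, in which the tool goes at most 50 mm and 8.59 degrees, less where a joint would pass 70% of its speed; a pose out of reach is approached as far as the arm can. A call is refused whole if a number of a shift passes 0.05 or a number of a turn 0.15, either way. A call with a gripper value outside its range is refused whole. The fingers move at their own pace and stop on an object; "grip_force" is the grip in N (left out, the last holds). Time passes only in rows, so rows that do not move let the fingers close, or fill a call up. It gives the time, the measured TCP pose, the force and the opening at its end, in the units of the state.
- robot.get_obs(): the state, without advancing time (a new reading comes with each control period).
- robot.camera(name): name is "side" or "top" or "wrist"; returns the picture (384x512x3 uint8, red, green, blue); there is no depth.
- robot.camera_model(name): a dict with "fx", "fy", "cx", "cy" (pixels), "distortion" ([k1, k2, p1, p2, k3] as OpenCV has them; the pictures are not rectified), "cam_to_world" (4x4, takes a point from camera to world coordinates). Camera axes: x right, y down, z forward; pixel columns grow to the right and rows downward; lengths in m; the calibration is good to about 2 mm. A picture is of the moment at which its call begins: read the wrist's pose just before it. camera_model takes no time and is no camera call; for the wrist camera it gives the pose at the moment of the call.
- robot.job_done(): hands the job in, once; it reports no verdict.
The state is a dict: "time_s": time; "qpos": joint angles; "joint_velocities": joint speeds; "joint_torque": joint torques, N m; "ee_pos": TCP position; "tcp_rot": TCP orientation; "ft_force": force on the tool from outside, world axes, zero at the start; "torque": the same for the moment, N m; "width": finger opening in m.
Only numpy, scipy, OpenCV 4.12 (cv2) and the standard library are available. Lean on these libraries where they do the work, as an engineer would, in place of code of your own. Each camera call takes 0.05 s, during which the arm holds its last target.

TASK

Close the thermal coffee jug: set its stopper upright in the mouth, turn it gently backward (anticlockwise) until you feel the lugs drop into the start of the thread, then screw it clockwise until its flange lies fully down on the rim, and let go. Do not force the thread, keep the jug standing as it is without dragging it round, and leave the honey jar, sugar bowl, scoop and glass where they are.

Things in the scene. Friction and masses are not known exactly. Their poses are not given: they have to be found in the camera images.
- stopper_grip (a point): Centre of the round ribbed knob of the loose white stopper; z is its axis, up. Knob 44 mm across, 28 mm high (14 mm above and below this point); right under it the flange, 60 mm across, 5 mm thick: keep fingertips less than 14 mm below this point. It starts standing on the worktop on its plug's tip, this point 41 mm up, and goes into the jug the same way up.
- stopper_lugs (a point): On the stopper's axis at the underside of its four lugs, 32 mm below the knob's centre and 13 mm below the flange's underside. The lugs sit on the plug 90 degrees apart, 50 mm across over their tips, each 6 mm wide and 4 mm thick. Which lug enters which start makes no odds.
- stopper: The whole stopper, 55 mm high, about 90 g; origin at the centre of the plug's tip, 41 mm below the knob's centre. The plug under the flange is 39 mm across and 22 mm long, tapered at the tip to 30 mm.
- jug_mouth (a point): Centre of the jug's mouth at the level of its rim, 150 mm over the foot; z up. Rim 62 mm across outside. Height of the knob's centre over this point: 41 mm with the plug's tip level with the rim; 26 to 31 mm with the lugs riding on the ridges; 23 to 24.5 mm once dropped into the start; 19 mm with the flange fully down.
- jug_thread (a point): On the jug's axis 13 mm below the rim, in the grey threaded collar: four starts 90 degrees apart, right-handed, 41 mm clear inside the ridges. Where the starts lie is not measured. On the ridges, anticlockwise (from above) climbs 5.3 mm a radian until the lugs fall 6 to 8 mm into the entry gaps, after at most a quarter turn; 0.2 rad of play there, a stop behind.
- jug: The loose filled thermal jug, about 1.7 kg; steel, 110 mm across; origin at its foot's centre. After the drop, clockwise runs down 5.3 mm a radian for 0.8 to 1.05 rad until the flange is down; a hard stop follows 0.1 rad on. Clockwise before the drop only jams, knob's centre 26 to 28 mm over the rim. A slip of 2 to 4 mm onto a ridge is not yet the drop. It may drop straight in.
- jug_handle (a point): Middle of the jug's white handle, 92 mm from the jug's axis and 78 mm over its foot; not to be touched, it shows whether the jug is shifted or dragged round.
- honey_jar: Small glass jar with a red lid, 64 mm across, 90 mm high, bystander; origin at the centre of its underside.
- sugar_bowl: Cut-glass sugar bowl with a thin bail handle, 100 mm across, 107 mm high, bystander; origin at the centre of its underside.
- scoop: Light coffee scoop lying flat, 42 x 122 x 22 mm, bystander; origin at the centre of its underside.
- glass: Clear tumbler, 72 mm across, 82 mm high, bystander; origin at the centre of its underside.
Mind the look-alikes: they are no part of the job. Leave any pink or turquoise look-alike of the stopper alone.

How it is judged:
On the way, in this order (a step that is already met when the one before it is completed fails the run):
1. the stopper stands upright and centred in the mouth with its lugs dropped into the start of the thread (knob's centre less than 25.5 mm over the rim) (z of stopper_grip in the frame of jug_mouth below 0.0255 m and horizontal distance between stopper_grip and jug_mouth below 0.004 m and angle between the z axis of stopper and the z axis of jug, either way round below 0.08 rad), for 0.1 s.
2. the stopper is screwed down until its flange lies on the rim (knob's centre less than 20.5 mm over it) (z of stopper_grip in the frame of jug_mouth below 0.0205 m), for 0.2 s.
At the end, for the whole second after the job is handed in: The stopper is screwed into the standing jug with its flange on the rim (knob's centre 17 to 20.5 mm over the rim, within 3 mm of the jug's axis and 0.06 rad of it), jug upright, everything released and at rest (z of stopper_grip in the frame of jug_mouth between 0.017 and 0.0205 m and horizontal distance between stopper_grip and jug_mouth below 0.003 m and angle between the z axis of stopper and the z axis of jug, either way round below 0.06 rad and angle between jug_mouth's own z axis and vertical below 0.05 rad and linear speed of each of stopper, jug below 0.01 m/s); the robot touches nothing.
It fails at once if the stopper is forced: more than 50 N between it and the jug (contact force between stopper and jug above 50 N).
It fails at once if the jug is shifted or dragged round: its handle moves more than 35 mm (distance of jug_handle from where it was at the start of the episode above 0.035 m).
It fails at once if the jug is tipped (angle between jug_mouth's own z axis and vertical above 0.12 rad).
It fails at once if the honey jar, the sugar bowl, the scoop or the glass is moved more than 30 mm (distance of any of honey_jar, sugar_bowl, scoop, glass from where it was at the start of the episode above 0.03 m).
It also fails if it takes over 58 s, if anything falls off the work surface, if the arm or the gripper's body presses on something with over 40 N, if the wrist force passes 120 N, or if a joint passes its speed limit or range.

## Working session

There is one attempt and no reset: what is moved stays moved. The work goes in short steps, Python scripts to look and compute and a tool call to move; the robot and the scene stay as the last step left them, time stands still between calls to the robot, and variables do not carry over. Pictures are saved under pics/ and viewed, and the job is handed in when it is done.

Besides the shell and the picture viewer there is one more tool, called by a JSON object that holds its "method" and its "body". arm_command: Moves the arm, as the interface text tells. Its arguments: {"type":"object","properties":{"series":{"type":"array","items":{"type":"array","items":{"type":"array","items":{"type":"number"}}}},"grip_force":{"type":"number"}},"required":["series"]}

```bash
mkdir -p pics; cat > h.py <<'E'
import numpy as np, cv2, json
from rig import robot
def K(m): return np.array([[m['fx'],0,m['cx']],[0,m['fy'],m['cy']],[0,0,1.]]), np.array(m['distortion'],float)
def snap(name,tag):
    m=robot.camera_model(name); im=robot.camera(name)
    cv2.imwrite(f'pics/{tag}.png',im[:,:,::-1]); 
    json.dump({k:(np.array(v).tolist()) for k,v in m.items()},open(f'pics/{tag}.json','w'))
    return im,m
def ray(m,px):
    k,d=K(m); p=cv2.undistortPoints(np.array([[px]],float),k,d)[0,0]
    T=np.array(m['cam_to_world']); r=T[:3,:3]@np.array([p[0],p[1],1]); return T[:3,3],r/np.linalg.norm(r)
def atz(m,px,z):
    o,r=ray(m,px); return o+r*(z-o[2])/r[2]
def tri(obs):
    A=np.zeros((3,3));b=np.zeros(3)
    for m,px in obs:
        o,r=ray(m,px);P=np.eye(3)-np.outer(r,r);A+=P;b+=P@o
    x=np.linalg.solve(A,b)
    return x,[np.linalg.norm((np.eye(3)-np.outer(ray(m,p)[1],ray(m,p)[1]))@(x-ray(m,p)[0])) for m,p in obs]
def proj(m,X):
    k,d=K(m);T=np.linalg.inv(np.array(m['cam_to_world']));r,_=cv2.Rodrigues(T[:3,:3])
    return cv2.projectPoints(np.array(X,float).reshape(-1,1,3),r,T[:3,3],k,d)[0][:,0]
def load(tag): return json.load(open(f'pics/{tag}.json'))
E
python3 - <<'E'
from h import *
for n in ['side','top','wrist']:
    im,m=snap(n,n+'0'); print(n,m['fx'],m['cx'],m['cy'],m['distortion'],np.round(m['cam_to_world'],3).tolist())
o=robot.get_obs(); print({k:np.round(v,4).tolist() for k,v in o.items()})
E
```

```text
side 414.34632950247305 250.70402859843244 189.55943285757604 [-0.10740686  0.          0.          0.          0.        ] [[-0.938, -0.19, 0.291, 0.162], [-0.346, 0.444, -0.826, 1.12], [0.027, -0.876, -0.482, 0.776], [0.0, 0.0, 0.0, 1.0]]
top 367.78387197447404 255.04212339772087 189.74126617591054 [-0.07237689  0.          0.          0.          0.        ] [[-0.023, -0.977, 0.212, 0.312], [-1.0, 0.024, -0.0, -0.006], [-0.005, -0.212, -0.977, 1.371], [0.0, 0.0, 0.0, 1.0]]
wrist 281.05696384910067 255.10725442614938 194.3469550347604 [-0.01101386  0.          0.          0.          0.        ] [[0.435, 0.866, 0.244, 0.178], [0.9, -0.419, -0.12, 0.524], [-0.002, 0.272, -0.962, 0.374], [0.0, 0.0, 0.0, 1.0]]
{'time_s': 0.15, 'qpos': [1.12, 0.0873, 0.1753, 1.6598, -0.0, 1.5708], 'joint_velocities': [0.0002, -0.0025, 0.0027, -0.0005, -0.0002, -0.0006], 'joint_torque': [-0.0011, -52.0762, 46.5044, 0.0139, 0.0, 0.0], 'ee_pos': [0.2395, 0.4949, 0.2448], 'tcp_rot': [[-0.9001, 0.4357, -0.0004], [0.4357, 0.9001, -0.0009], [-0.0, -0.001, -1.0]], 'ft_force': [-0.4963, -0.7057, 0.5789], 'torque': [0.0568, -0.02, -0.0621], 'width': 0.0855}
```

View pics/side0.png

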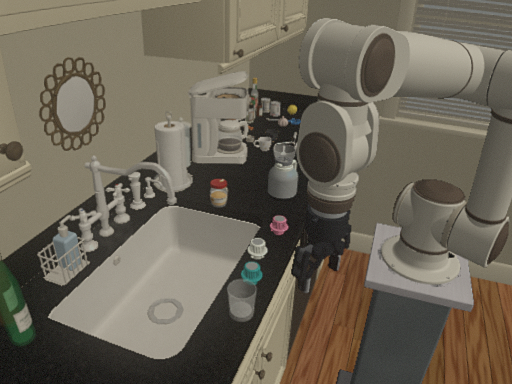

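View pics/top0.png

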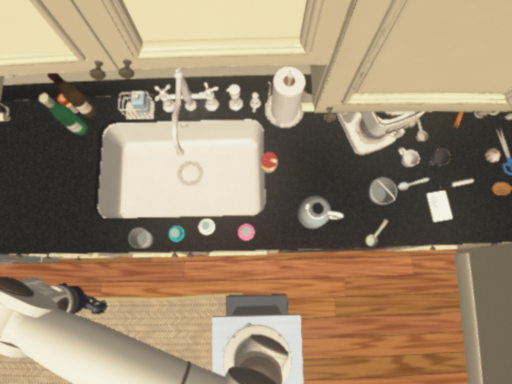

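View pics/wrist0.png

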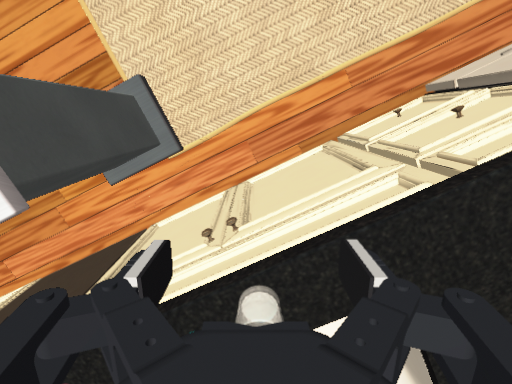

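The white stopper shows at top (206,226) and side (258,246), between the turquoise and pink ones. The jug is at top (314,212) and side (283,178), with its handle toward −y. I'll zoom in on both.

```bash
python3 - <<'E'
import cv2,numpy as np
s=cv2.imread('pics/side0.png');t=cv2.imread('pics/top0.png')
def c(im,x,y,w,h,f): return cv2.resize(im[y:y+h,x:x+w],None,fx=f,fy=f,interpolation=cv2.INTER_CUBIC)
a=c(s,230,205,60,90,6); b=c(s,250,130,60,90,6)
cv2.imwrite('pics/zs.png',np.hstack([a,b]))
a=c(t,185,205,40,40,9); b=c(t,290,190,60,40,7)
b=cv2.copyMakeBorder(b,0,80,0,0,0)
cv2.imwrite('pics/zt.png',np.hstack([a,b]))
E
```

```text
(no output)
```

View pics/zs.png

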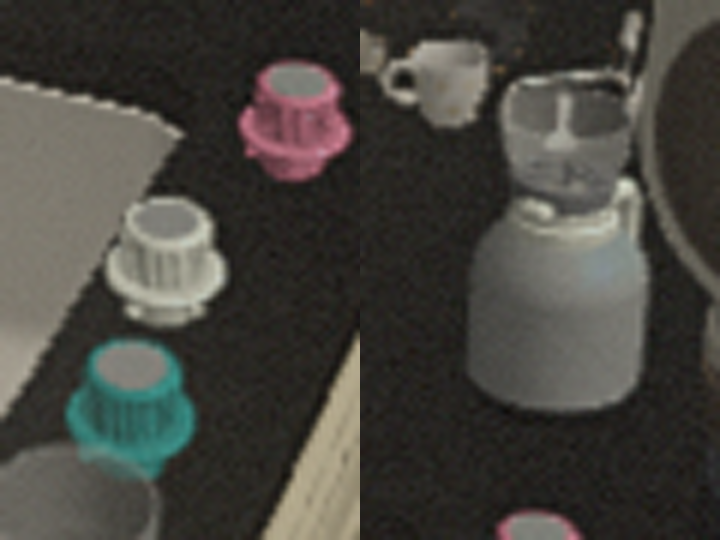

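View pics/zt.png

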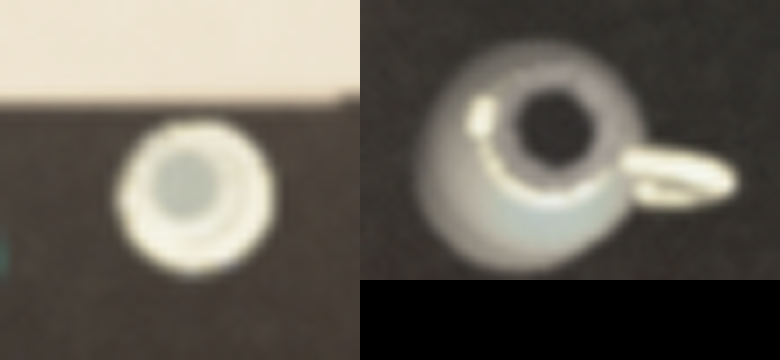

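```bash
python3 - <<'E'
from h import *
s=load('side0');t=load('top0')
print('knobtop',tri([(s,(257.1,241.1)),(t,(205.1,225.1))]))
print('flange z27 top',atz(t,(206.2,226.4),.0245),'knobtop z55',atz(t,(205.1,225.1),.055), atz(s,(257.1,241.1),.055))
J=atz(t,(317.7,207.9),.15);print('jug',J, 'foot in side',proj(s,[J,J*[1,1,0]]))
for z in (0,.15):
  a=np.linspace(0,2*np.pi,8,endpoint=False); r=.055 if z==0 else .031
  P=np.c_[J[0]+r*np.cos(a),J[1]+r*np.sin(a),0*a+z]
  print(z,np.round((proj(t,P)-[290,190]+.5)*7+[360,0]).tolist(), np.round((proj(s,P)-[250,130]+.5)*6+[360,0]).tolist())
for n,px,z in [('pink',(246,231),.055),('turq',(176,233),.055),('honey',(269,162),.09),('bowl',(383,190),.08),('scoop',(377,233),.01),('glass',(140,238),.08)]: print(n,atz(t,px,z))
E
```

```text
knobtop (array([0.47138752, 0.17558262, 0.05681236]), [np.float64(0.0011648602309852075), np.float64(0.0011648602309851362)])
flange z27 top [0.47158227 0.1762427  0.0245    ] knobtop z55 [0.47275653 0.17609518 0.055     ] [0.4709638  0.17318692 0.055     ]
jug [ 0.5101007  -0.21593119  0.15      ] foot in side [[283.53966291 158.95869832]
 [280.98655983 194.7828703 ]]
0 [[507.0, 74.0], [437.0, 105.0], [410.0, 177.0], [444.0, 248.0], [518.0, 277.0], [589.0, 245.0], [614.0, 172.0], [580.0, 102.0]] [[467.0, 375.0], [472.0, 408.0], [523.0, 432.0], [591.0, 432.0], [633.0, 409.0], [624.0, 376.0], [573.0, 353.0], [509.0, 353.0]]
0.15 [[554.0, 66.0], [510.0, 85.0], [493.0, 130.0], [514.0, 175.0], [561.0, 193.0], [606.0, 173.0], [621.0, 127.0], [600.0, 83.0]] [[515.0, 168.0], [519.0, 185.0], [550.0, 197.0], [589.0, 197.0], [614.0, 185.0], [609.0, 169.0], [578.0, 158.0], [540.0, 157.0]]
pink [0.44819081 0.02935976 0.055     ]
turq [0.44653742 0.28087456 0.055     ]
honey [ 0.69251182 -0.05953378  0.09      ]
bowl [ 0.58072441 -0.46936981  0.08      ]
scoop [ 0.43247359 -0.45628816  0.01      ]
glass [0.42882279 0.40324432 0.08      ]
```

```bash
cat >> h.py <<'E'
def tool_cam():
    w=load('wrist0');T=np.eye(4);T[:3,:3]=[[-.9001,.4357,-.0004],[.4357,.9001,-.0009],[0,-.001,-1]];T[:3,3]=[.2395,.4949,.2448]
    return w,np.linalg.inv(T)@np.array(w['cam_to_world'])
E
python3 - <<'E'
from h import *
w,C=tool_cam();print(np.round(C,3).tolist())
m=dict(w);m['cam_to_world']=C
for x in (-.1,-.05,0,.05,.1):
  for z in (.0,.05,.1,.15,.2): print(x,z,proj(m,[x,0,z]).round())
E
```

```text
[[0.0, -0.962, -0.272, 0.068], [1.0, 0.001, -0.001, -0.001], [0.001, -0.272, 0.962, -0.129], [0.0, 0.0, 0.0, 1.0]]
-0.1 0.0 [[256. 403.]]
-0.1 0.05 [[256. 340.]]
-0.1 0.1 [[256. 299.]]
-0.1 0.15 [[256. 271.]]
-0.1 0.2 [[256. 250.]]
-0.05 0.0 [[257. 335.]]
-0.05 0.05 [[256. 284.]]
-0.05 0.1 [[256. 251.]]
-0.05 0.15 [[256. 230.]]
-0.05 0.2 [[256. 214.]]
0 0.0 [[257. 254.]]
0 0.05 [[256. 219.]]
0 0.1 [[256. 198.]]
0 0.15 [[256. 184.]]
0 0.2 [[256. 174.]]
0.05 0.0 [[257. 156.]]
0.05 0.05 [[256. 145.]]
0.05 0.1 [[256. 138.]]
0.05 0.15 [[256. 134.]]
0.05 0.2 [[256. 131.]]
0.1 0.0 [[257.  34.]]
0.1 0.05 [[257.  58.]]
0.1 0.1 [[256.  71.]]
0.1 0.15 [[256.  79.]]
0.1 0.2 [[256.  85.]]
```

{"method": "arm_command", "body": {"series": [[[1,-0.0435,-0.0233,0.006,0,0,0],[1,-0.0435,-0.0233,0.006,0,0,0],[1,-0.0435,-0.0233,0.006,0,0,0],[1,-0.0435,-0.0233,0.006,0,0,0],[1,-0.0435,-0.0233,0.006,0,0,0],[1,-0.0435,-0.0233,0.006,0,0,0],[1,-0.0435,-0.0233,0.006,0,0,0],[1,-0.0435,-0.0233,0.006,0,0,0],[1,0,0,0,0,0,0],[1,0,0,0,0,0,0]]]}}

```text
time_s: 1.15
ee_pos: [0.4719, 0.1745, 0.1968]
tcp_rot: [[-0.899, 0.438, -0.001], [0.438, 0.899, -0.0], [0.001, -0.001, -1.0]]
ft_force: [-0.0, 0.1, 0.2]
width: 0.0853
```

```bash
python3 - <<'E'
from h import *
o=robot.get_obs(); print({k:np.round(v,4).tolist() for k,v in o.items() if k in('qpos','ee_pos','tcp_rot','time_s')})
im,m=snap('wrist','w1')
print(proj(m,[[.4717,.1755,.055],[.4717,.1755,.027]]))
E
```

```text
{'time_s': 1.15, 'qpos': [0.3542, -0.0368, -0.0441, 1.5645, 0.0002, 0.8078], 'ee_pos': [0.4719, 0.1745, 0.1968], 'tcp_rot': [[-0.8989, 0.4382, -0.0011], [0.4382, 0.8989, -0.0002], [0.0009, -0.0007, -1.0]]}
[[256.88448789 185.61083477]
 [256.76174497 179.40350088]]
```

View pics/w1.png

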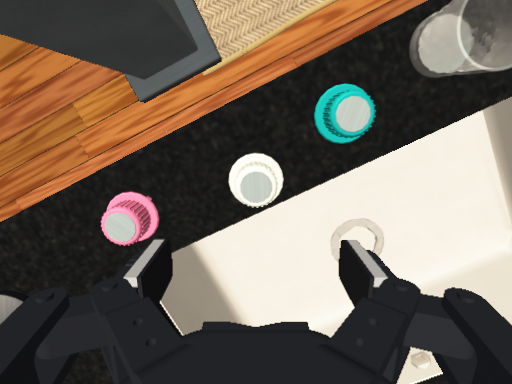

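```bash
python3 - <<'E'
from h import *
im=cv2.imread('pics/w1.png');m=load('w1')
c=cv2.resize(im[140:220,215:300],None,fx=8,fy=8,interpolation=cv2.INTER_CUBIC);cv2.imwrite('pics/w1z.png',c)
s=load('side0');t=load('top0')
for px in [(256.5,186.5),(257.5,187)]:
  print(tri([(s,(257.1,241.1)),(t,(205.1,225.1)),(m,px)]), atz(m,px,.055), tri([(t,(205.1,225.1)),(m,px)]))
print(atz(m,(256,179.5),.0245))
E
```

```text
(array([0.47159203, 0.17530072, 0.05676612]), [np.float64(0.0013054068221740392), np.float64(0.0010808252565407965), np.float64(0.000487782689799882)]) [0.47235135 0.17475955 0.055     ] (array([0.47185588, 0.17535518, 0.05901205]), [np.float64(0.0004451962812462571), np.float64(0.00044519628124627537)])
(array([0.47184165, 0.17559556, 0.05694016]), [np.float64(0.001628656960886729), np.float64(0.0007078611203932203), np.float64(0.0009337350844592248)]) [0.47324716 0.17542943 0.055     ] (array([0.47246609, 0.17571257, 0.05802907]), [np.float64(8.550145922388989e-05), np.float64(8.550145922386616e-05)])
[0.47194295 0.17446487 0.0245    ]
```

View pics/w1z.png

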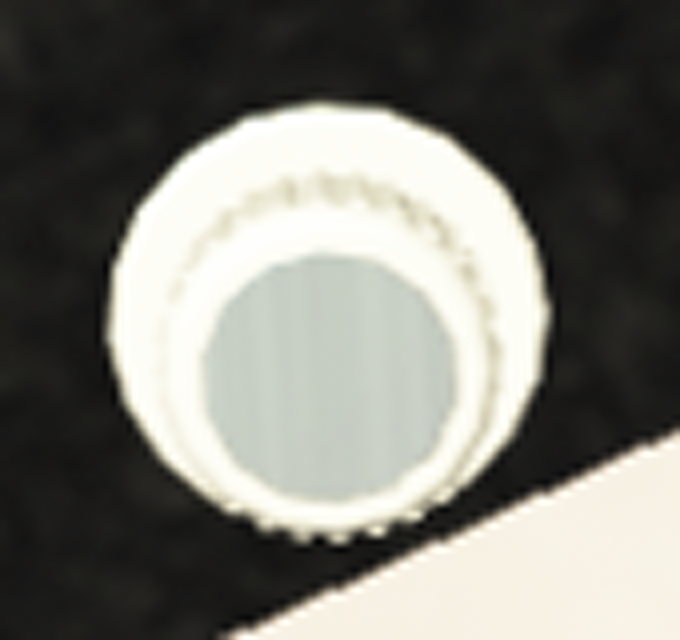

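{"method": "arm_command", "body": {"series": [[[1,0,0,0.04,0,0,0],[1,0,0,0.04,0,0,0],[1,0,0,0.04,0,0,0],[1,0,0,0.024,0,0,0],[1,0,0,0.01,0,0,0],[1,0,0,0,0,0,0],[-1,0,0,0,0,0,0],[-1,0,0,0,0,0,0],[-1,0,0,0,0,0,0],[-1,0,0,0,0,0,0]]], "grip_force": 40}}

```text
time_s: 2.2
ee_pos: [0.4725, 0.176, 0.0449]
tcp_rot: [[-0.9, 0.436, 0.002], [0.436, 0.9, 0.001], [-0.002, 0.002, -1.0]]
ft_force: [-0.8, 0.1, 6.3]
width: 0.0428
```

```bash
python3 - <<'E'
from h import *
o=robot.get_obs(); print({k:np.round(v,4).tolist() for k,v in o.items() if k in('qpos','ee_pos','tcp_rot','time_s','width','ft_force','torque')})
im,m=snap('wrist','w2')
print(proj(m,[[.472,.1748,.055],[.472,.1748,.027]]))
E
```

```text
{'time_s': 2.2, 'qpos': [0.3565, -0.0068, -0.309, 1.2662, 0.0001, 0.8074], 'ee_pos': [0.4725, 0.176, 0.0449], 'tcp_rot': [[-0.9001, 0.4358, 0.0022], [0.4358, 0.9001, 0.0009], [-0.0016, 0.0018, -1.0]], 'ft_force': [-0.8056, 0.0529, 6.3301], 'torque': [0.047, 0.1703, 0.0814], 'width': 0.0428}
[[254.24289913 264.63976515]
 [254.33385609 239.35067527]]
```

View pics/w2.png

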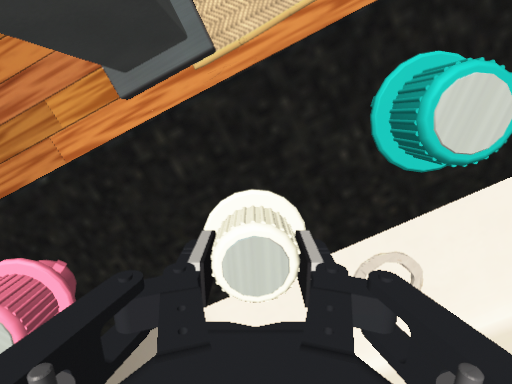

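{"method": "arm_command", "body": {"series": [[[-1,0,0,-0.02,0,0,0],[-1,0,0,-0.04,0,0,0],[-1,0,0,-0.045,0,0,0],[-1,0,0,-0.045,0,0,0],[-1,-0.01,-0.013,-0.03,0,0,0],[-1,-0.027,-0.034,0,0,0,0],[-1,-0.027,-0.034,0,0,0,0],[-1,-0.027,-0.034,0,0,0,0],[-1,-0.027,-0.034,0,0,0,0],[-1,-0.027,-0.034,0,0,0,0]]]}}

```text
time_s: 3.25
ee_pos: [0.5226, -0.0541, 0.224]
tcp_rot: [[-0.9, 0.436, 0.001], [0.436, 0.9, -0.0], [-0.001, 0.0, -1.0]]
ft_force: [1.0, -0.4, -1.7]
width: 0.0426
```

{"method": "arm_command", "body": {"series": [[[-1,-0.027,-0.034,0,0,0,0],[-1,-0.027,-0.034,0,0,0,0],[-1,-0.027,-0.034,0,0,0,0],[-1,-0.027,-0.034,0,0,0,0],[-1,-0.016,-0.017,0,0,0,0],[-1,0,0,0,0,0,0],[-1,0,0,0,0,0,0],[-1,0,0,0,0,0,0],[-1,0,0,0,0,0,0],[-1,0,0,0,0,0,0]]]}}

```text
time_s: 4.25
ee_pos: [0.5674, -0.2431, 0.2238]
tcp_rot: [[-0.901, 0.435, 0.001], [0.435, 0.901, -0.0], [-0.001, 0.0, -1.0]]
ft_force: [-0.6, 0.9, -1.0]
width: 0.0428
```

```bash
python3 - <<'E'
from h import *
o=robot.get_obs(); print({k:np.round(v,4).tolist() for k,v in o.items() if k in('qpos','ee_pos','tcp_rot','time_s','width','ft_force','torque')})
im,m=snap('wrist','w3'); snap('side','side3'); 
print(proj(m,[[.510,-.216,.15]]))
E
```

```text
{'time_s': 4.25, 'qpos': [-0.4047, 0.2451, 0.3136, 1.6387, 0.0001, 0.0449], 'ee_pos': [0.5674, -0.2431, 0.2238], 'tcp_rot': [[-0.9006, 0.4346, 0.0006], [0.4346, 0.9006, -0.0002], [-0.0006, 0.0001, -1.0]], 'ft_force': [-0.6306, 0.8729, -1.005], 'torque': [-0.0196, -0.0297, -0.0104], 'width': 0.0428}
[[255.53888049 121.68087968]]
```

View pics/w3.png

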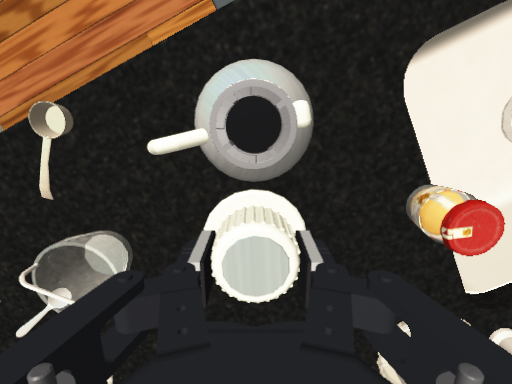

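View pics/side3.png

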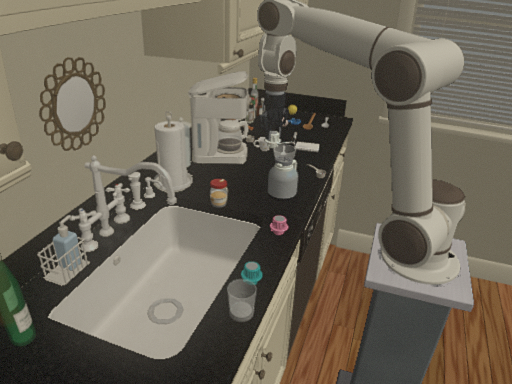

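```bash
python3 - <<'E'
from h import *
im=cv2.imread('pics/w3.png');m=load('w3')
c=cv2.resize(im[50:190,190:325],None,fx=5.5,fy=5.5,interpolation=cv2.INTER_CUBIC)[:600];cv2.imwrite('pics/w3z.png',c[:, :800])
g=cv2.imread('pics/side3.png');print(proj(load('side3'),[[.5674,-.2431,.2238],[.51,-.216,.15],[.58,-.47,.08]]))
c=cv2.resize(im[180:310,190:320],None,fx=4.5,fy=4.5,interpolation=cv2.INTER_CUBIC);cv2.imwrite('pics/w3s.png',c)
c=cv2.resize(g[60:220,230:340],None,fx=3.7,fy=3.7,interpolation=cv2.INTER_CUBIC);cv2.imwrite('pics/s3z.png',c)
E
```

```text
[[271.85347088 135.09283929]
 [283.5714934  158.95614937]
 [283.43804977 148.40164844]]
```

View pics/w3z.png

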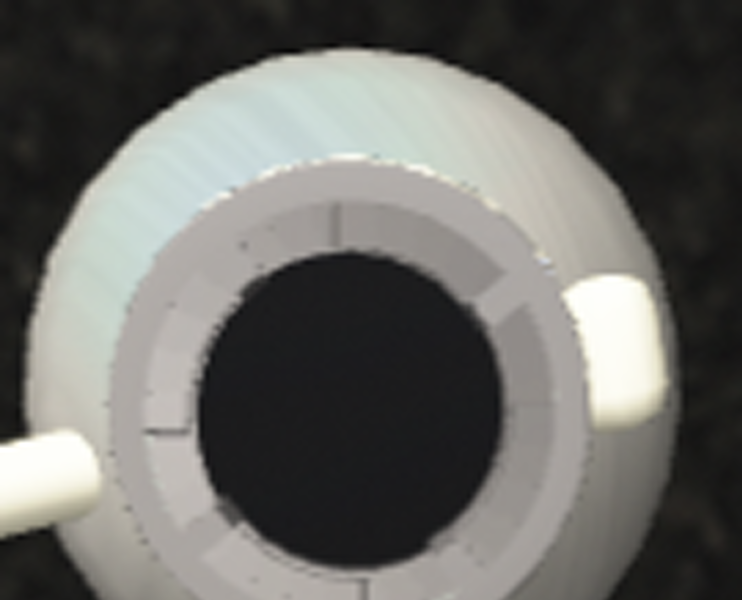

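View pics/w3s.png

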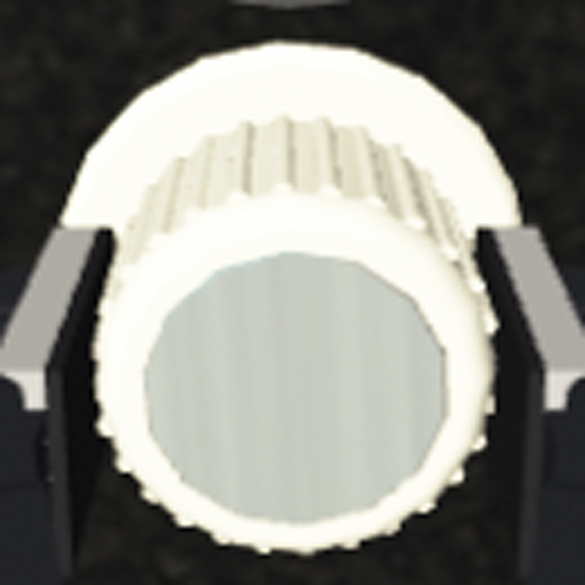

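View pics/s3z.png

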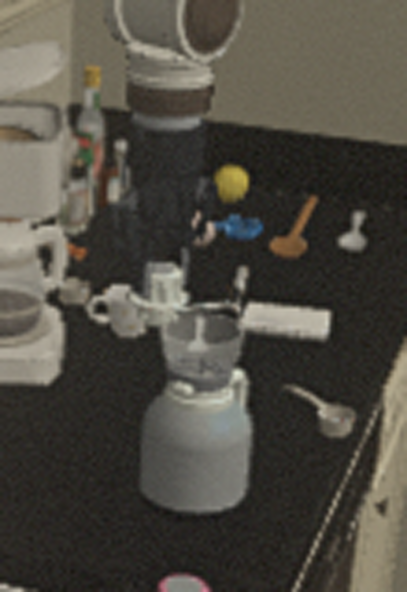

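```bash
cat > mod.py <<'E'
from h import *
from scipy.optimize import least_squares
def edges(tag,center,rs,n=72,lo=10,hi=60,bright=True): pass
def circ(c,r,z,n=90):
    a=np.linspace(0,2*np.pi,n,endpoint=False);return np.c_[c[0]+r*np.cos(a),c[1]+r*np.sin(a),0*a+z]
E
python3 - <<'E'
from mod import *
im=cv2.imread('pics/w3.png');m=load('w3')
T=np.eye(4);T[:3,:3]=[[-.9006,.4346,.0006],[.4346,.9006,-.0002],[-.0006,.0001,-1]];T[:3,3]=[.5674,-.2431,.2238]
iT=np.linalg.inv(T)
for z in (-.012,-.010,-.008):
    p=atz(m,(255.2,265.6),.2238-z); print('knob tool',z,(iT@np.r_[p,1])[:3].round(4),p.round(4))
# rim fit by overlay
big=cv2.resize(im,None,fx=4,fy=4,interpolation=cv2.INTER_CUBIC)
def draw(P,col):
    q=((proj(m,P)+.5)*4-.5).round().astype(int); cv2.polylines(big,[q.reshape(-1,1,2)],True,col,1,cv2.LINE_AA)
p=atz(m,(252.9,121.8),.15);print('rim',p)
draw(circ(p,.031,.15),(0,0,255)); draw(circ(p,.0205,.137),(0,255,0))
k=atz(m,(255.2,265.6),.2238+.010)
draw(circ(k,.030,.2238-.018),(0,0,255)); draw(circ(k,.022,.2238+.010),(255,0,0)); 
cv2.imwrite('pics/ov3.png',big[4*55:4*190,4*180:4*330]); cv2.imwrite('pics/ov3s.png',big[4*180:4*310,4*190:4*320])
E
```

```text
knob tool -0.012 [ 0.0005 -0.0007 -0.012 ] [ 0.5667 -0.2436  0.2358]
knob tool -0.01 [-0.0007 -0.0007 -0.01  ] [ 0.5677 -0.2441  0.2338]
knob tool -0.008 [-0.0018 -0.0007 -0.008 ] [ 0.5687 -0.2446  0.2318]
rim [ 0.50927157 -0.21769661  0.15      ]
```

View pics/ov3.png

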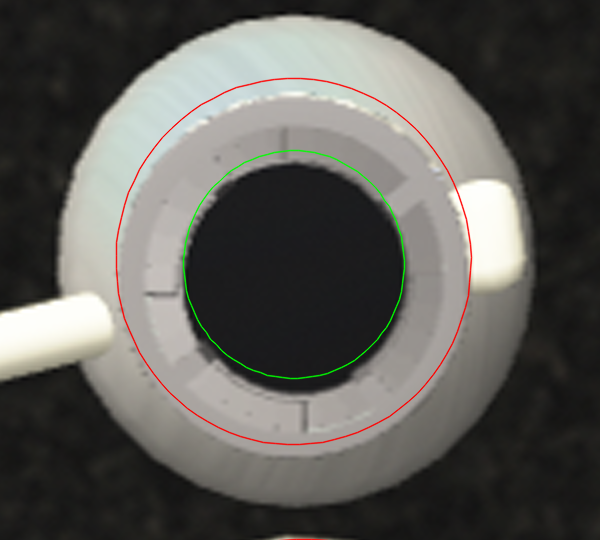

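View pics/ov3s.png

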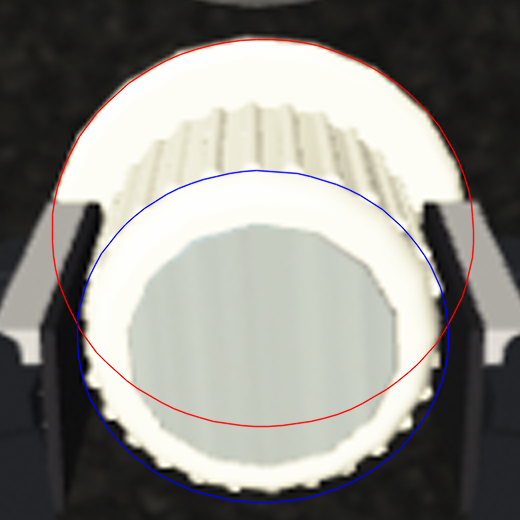

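```bash
python3 - <<'E'
from mod import *
im=cv2.imread('pics/w3.png');m=load('w3')
big=cv2.resize(im,None,fx=4,fy=4,interpolation=cv2.INTER_CUBIC)
def draw(P,col):
    q=((proj(m,P)+.5)*4-.5).round().astype(int); cv2.polylines(big,[q.reshape(-1,1,2)],True,col,1,cv2.LINE_AA)
p=atz(m,(252.65,125.2),.15);print('rim',p)
draw(circ(p,.031,.15),(0,0,255)); draw(circ(p,.0205,.137),(0,255,0)); draw(circ(p,.055,.09),(255,0,0))
cv2.imwrite('pics/ov3b.png',big[4*55:4*190,4*180:4*330])
t=load('top0');b=cv2.resize(cv2.imread('pics/top0.png'),None,fx=8,fy=8,interpolation=cv2.INTER_CUBIC)
for r,z,c in [(.031,.15,(0,0,255)),(.055,.0,(255,0,0)),(.055,.09,(255,255,0))]:
    q=((proj(t,circ(p,r,z))+.5)*8-.5).round().astype(int); cv2.polylines(b,[q.reshape(-1,1,2)],True,c,1)
cv2.imwrite('pics/ovt.png',b[8*185:8*240,8*285:8*350])
t=load('side0');b=cv2.resize(cv2.imread('pics/side0.png'),None,fx=8,fy=8,interpolation=cv2.INTER_CUBIC)
for r,z,c in [(.031,.15,(0,0,255)),(.055,.0,(255,0,0)),(.055,.09,(255,255,0))]:
    q=((proj(t,circ(p,r,z))+.5)*8-.5).round().astype(int); cv2.polylines(b,[q.reshape(-1,1,2)],True,c,1)
cv2.imwrite('pics/ovs.png',b[8*135:8*209,8*250:8*315])
E
```

```text
rim [ 0.51127616 -0.21886319  0.15      ]
```

View pics/ov3b.png

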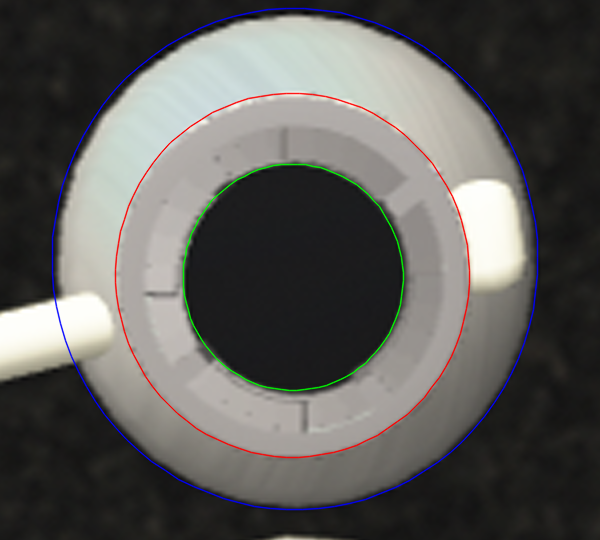

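View pics/ovt.png

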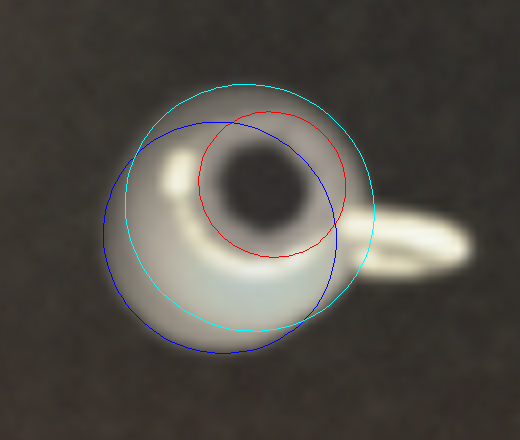

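View pics/ovs.png

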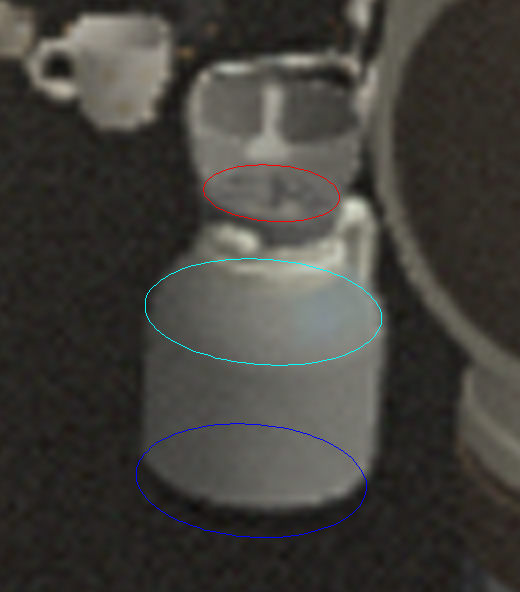

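{"method": "arm_command", "body": {"series": [[[-1,0.02,-0.0006,0,0,0,0],[-1,0.02,-0.0006,0,0,0,0],[-1,0.0217,-0.0007,0,0,0,0],[-1,0,0,0.01,0,0,0],[-1,0,0,0.01,0,0,0],[-1,0,0,0,0,0,0],[-1,0,0,0,0,0,0],[-1,0,0,0,0,0,0],[-1,0,0,0,0,0,0],[-1,0,0,0,0,0,0]]]}}

```text
time_s: 5.35
ee_pos: [0.5112, -0.2189, 0.2034]
tcp_rot: [[-0.9, 0.436, 0.0], [0.436, 0.9, -0.0], [-0.0, -0.0, -1.0]]
ft_force: [-0.1, -0.1, -1.3]
width: 0.0425
```

```bash
python3 - <<'E'
from h import *
o=robot.get_obs(); print({k:np.round(v,4).tolist() for k,v in o.items() if k in('qpos','ee_pos','tcp_rot','time_s','width','ft_force','torque')})
im,m=snap('wrist','w4'); s,_=snap('side','side4')
w=cv2.resize(im[60:320,150:360],None,fx=2.2,fy=2.2,interpolation=cv2.INTER_CUBIC)
z=cv2.resize(s[90:210,250:320],None,fx=4.76,fy=4.76,interpolation=cv2.INTER_CUBIC)
h=572;z=cv2.resize(z,(int(z.shape[1]*h/z.shape[0]),h));w=cv2.resize(w,(int(w.shape[1]*h/w.shape[0]),h))
cv2.imwrite('pics/v4.png',np.hstack([w,z])[:,:,::-1])
E
```

```text
{'time_s': 5.35, 'qpos': [-0.4046, 0.0896, 0.0976, 1.5787, -0.0, 0.0462], 'ee_pos': [0.5112, -0.2189, 0.2034], 'tcp_rot': [[-0.9001, 0.4357, 0.0001], [0.4357, 0.9001, -0.0001], [-0.0002, -0.0, -1.0]], 'ft_force': [-0.1482, -0.1354, -1.3132], 'torque': [0.0282, 0.0113, 0.0077], 'width': 0.0425}
```

View pics/v4.png

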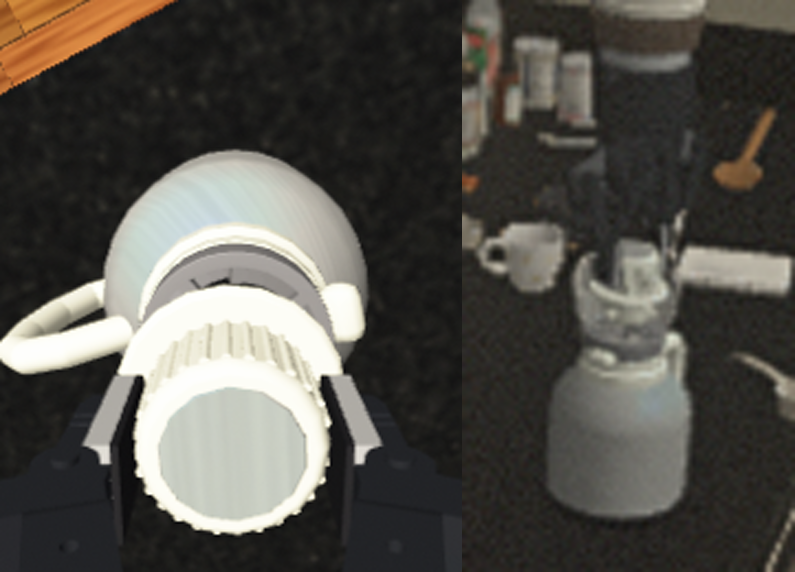

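```bash
python3 - <<'E'
from mod import *
im=cv2.imread('pics/w4.png');m=load('w4')
big=cv2.resize(im,None,fx=4,fy=4,interpolation=cv2.INTER_CUBIC)
def draw(P,col):
    q=((proj(m,P)+.5)*4-.5).round().astype(int); cv2.polylines(big,[q.reshape(-1,1,2)],True,col,1,cv2.LINE_AA)
p=np.array([.5113,-.2189]); draw(circ(p,.031,.15),(0,0,255)); 
k=np.array([.5115,-.2198]); draw(circ(k,.030,.2034-.018),(0,255,0)); draw(circ(k,.022,.2034+.010),(255,0,0))
cv2.imwrite('pics/ov4.png',big[4*155:4*305,4*180:4*330])
E
```

```text
(no output)
```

View pics/ov4.png

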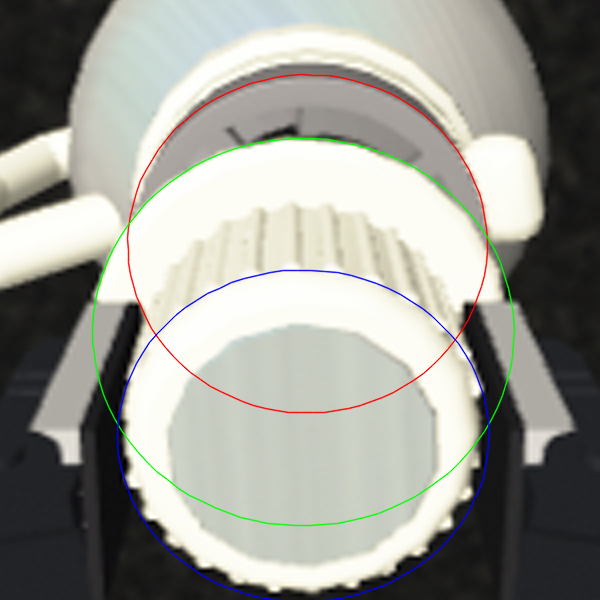

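{"method": "arm_command", "body": {"series": [[[-1,0.0006,0.0007,0.004,0,0,0],[-1,0,0,0.004,0,0,0],[-1,0,0,0.004,0,0,0],[-1,0,0,0.003,0,0,0],[-1,0,0,0.002,0,0,0],[-1,0,0,0.001,0,0,0],[-1,0,0,0.001,0,0,0],[-1,0,0,0,0,0,0],[-1,0,0,0,0,0,0],[-1,0,0,0,0,0,0]]]}}

```text
time_s: 6.45
ee_pos: [0.5109, -0.218, 0.1847]
tcp_rot: [[-0.9, 0.436, 0.001], [0.436, 0.9, -0.0], [-0.001, 0.0, -1.0]]
ft_force: [-0.5, 0.6, 3.1]
width: 0.0428
```

```bash
cat > st.py <<'E'
from h import *
o=robot.get_obs(); p=o['ee_pos']; R=np.array(o['tcp_rot']); k=p+R@np.array([-.0007,-.0007,.004])
print('t',round(float(o['time_s']),2),'tcp',np.round(p,4),'yaw',round(float(np.arctan2(R[1,1],R[0,1])),3),'knob-rim',np.round((k-[.5113,-.2189,.15])*1e3,1),'F',np.round(o['ft_force'],1),'M',np.round(o['torque'],2),'w',round(float(o['width']),4),'q6',round(float(o['qpos'][5]),3),'tilt',np.round(R[:,2],3))
E
python3 st.py
```

```text
t 6.45 tcp [ 0.5109 -0.218   0.1847] yaw 1.12 knob-rim [-0.1 -0.  30.7] F [-0.5  0.6  3.1] M [ 0.18  0.26 -0.01] w 0.0428 q6 0.048 tilt [ 0.001 -0.    -1.   ]
```

{"method": "arm_command", "body": {"series": [[[-1,0,0,0.001,0,0,0],[-1,0,0,0,0,0,-0.04],[-1,0,0,0,0,0,-0.04],[-1,0,0,0,0,0,-0.04],[-1,0,0,0,0,0,-0.04],[-1,0.0001,-0.0001,0,0,0,-0.04],[-1,0,0,0,0,0,-0.04],[-1,0,0,0,0,0,0],[-1,0,0,0,0,0,0],[-1,0,0,0,0,0,0]]]}}

```text
time_s: 7.45
ee_pos: [0.5106, -0.218, 0.183]
tcp_rot: [[-0.978, 0.21, -0.0], [0.21, 0.978, 0.0], [0.0, 0.0, -1.0]]
ft_force: [0.7, -0.2, -1.6]
width: 0.043
```

```bash
python3 st.py
```

```text
t 7.45 tcp [ 0.5106 -0.218   0.183 ] yaw 1.359 knob-rim [-0.1  0.1 29. ] F [ 0.7 -0.2 -1.6] M [-0.01 -0.05 -0.01] w 0.043 q6 -0.192 tilt [-0.  0. -1.]
```

{"method": "arm_command", "body": {"series": [[[-1,0,0,0.001,0,0,0],[-1,0,0,0,0,0,0],[-1,0,0,0.001,0,0,0],[-1,0,0,0,0,0,0],[-1,0,0,0.001,0,0,0],[-1,0,0,0,0,0,0],[-1,0,0,0,0,0,0],[-1,0,0,0,0,0,0],[-1,0,0,0,0,0,0],[-1,0,0,0,0,0,0]]]}}

```text
time_s: 8.45
ee_pos: [0.5107, -0.218, 0.1803]
tcp_rot: [[-0.978, 0.209, 0.0], [0.209, 0.978, -0.0], [-0.0, -0.0, -1.0]]
ft_force: [-0.1, -0.8, -2.1]
width: 0.0429
```

```bash
python3 st.py
```

```text
t 8.45 tcp [ 0.5107 -0.218   0.1803] yaw 1.36 knob-rim [-0.1  0.1 26.3] F [-0.1 -0.8 -2.1] M [-0.02 -0.02 -0.01] w 0.0429 q6 -0.193 tilt [ 0. -0. -1.]
```

{"method": "arm_command", "body": {"series": [[[-1,0,0,0.001,0,0,0],[-1,0,0,0,0,0,0],[-1,0,0,0.001,0,0,0],[-1,0,0,0,0,0,0],[-1,0,0,0.001,0,0,0],[-1,0,0,0,0,0,0],[-1,0,0,0,0,0,0],[-1,0,0,0,0,0,0],[-1,0,0,0,0,0,0],[-1,0,0,0,0,0,0]]]}}

```text
time_s: 9.45
ee_pos: [0.5108, -0.218, 0.1778]
tcp_rot: [[-0.978, 0.209, 0.001], [0.209, 0.978, -0.0], [-0.001, -0.0, -1.0]]
ft_force: [-0.9, 0.2, 5.4]
width: 0.0429
```

```bash
python3 st.py
```

```text
t 9.45 tcp [ 0.5108 -0.218   0.1778] yaw 1.36 knob-rim [ 0.1  0.  23.8] F [-0.9  0.2  5.4] M [0.16 0.14 0.07] w 0.0429 q6 -0.193 tilt [ 0.001 -0.    -1.   ]
```

{"method": "arm_command", "body": {"series": [[[-1,0,0,0.0001,0,0,0.04],[-1,0,0,0.0002,0,0,0.04],[-1,-0.0001,0.0001,0.0002,0,0,0.04],[-1,0,0,0.0002,0,0,0.04],[-1,0,0,0.0002,0,0,0.04],[-1,0,0,0.0002,0,0,0.04],[-1,-0.0001,0.0001,0.0002,0,0,0.04],[-1,0,0,0.0002,0,0,0.04],[-1,0,0,0,0,0,0],[-1,0,0,0,0,0,0]]]}}

```text
time_s: 10.45
ee_pos: [0.511, -0.2179, 0.176]
tcp_rot: [[-0.863, 0.505, 0.0], [0.505, 0.863, -0.0], [-0.0, 0.0, -1.0]]
ft_force: [-0.8, 0.0, 6.3]
width: 0.0427
```

```bash
python3 st.py
```

```text
t 10.45 tcp [ 0.511  -0.2179  0.176 ] yaw 1.041 knob-rim [-0.  0. 22.] F [-0.8  0.   6.3] M [ 0.21  0.14 -0.01] w 0.0427 q6 0.127 tilt [ 0. -0. -1.]
```

{"method": "arm_command", "body": {"series": [[[-1,0,0,0.0002,0,0,0.04],[-1,0,0,0.0002,0,0,0.04],[-1,-0.0001,0.0001,0.0002,0,0,0.04],[-1,0,0,0.0002,0,0,0.04],[-1,0,0,0.0002,0,0,0.04],[-1,0,0,0.0002,0,0,0.04],[-1,-0.0001,0.0001,0.0002,0,0,0.04],[-1,0,0,0.0002,0,0,0.04],[-1,0,0,0,0,0,0],[-1,0,0,0,0,0,0]]]}}

```text
time_s: 11.45
ee_pos: [0.5113, -0.2178, 0.1743]
tcp_rot: [[-0.661, 0.751, 0.0], [0.751, 0.661, -0.0], [-0.0, 0.0, -1.0]]
ft_force: [0.3, 0.0, 4.0]
width: 0.0426
```

```bash
python3 st.py
```

```text
t 11.45 tcp [ 0.5113 -0.2178  0.1743] yaw 0.722 knob-rim [-0.1  0.1 20.3] F [0.3 0.  4. ] M [0.2  0.12 0.  ] w 0.0426 q6 0.446 tilt [ 0. -0. -1.]
```

{"method": "arm_command", "body": {"series": [[[-1,0,0,0.0003,0,0,0.03],[-1,0,0,0.0002,0,0,0.03],[-1,-0.0001,0.0001,0.0002,0,0,0.03],[-1,0,0,0.0002,0,0,0.03],[-1,0,0,0.0002,0,0,0.03],[-1,0,0,0.0002,0,0,0.03],[-1,0,0,0,0,0,0],[-1,0,0,0,0,0,0],[-1,0,0,0,0,0,0],[-1,0,0,0,0,0,0]]]}}

```text
time_s: 12.45
ee_pos: [0.5115, -0.2178, 0.1732]
tcp_rot: [[-0.515, 0.857, 0.001], [0.857, 0.515, -0.0], [-0.0, 0.001, -1.0]]
ft_force: [-0.9, 1.7, 6.2]
width: 0.0427
```

```bash
python3 st.py
```

```text
t 12.45 tcp [ 0.5115 -0.2178  0.1732] yaw 0.541 knob-rim [-0.   0.1 19.2] F [-0.9  1.7  6.2] M [0.3  0.11 0.02] w 0.0427 q6 0.627 tilt [ 0.001 -0.    -1.   ]
```

{"method": "arm_command", "body": {"series": [[[-1,0,0,0.0001,0,0,0.02],[-1,0,0,0.0001,0,0,0.02],[-1,-0.0001,0.0001,0.0001,0,0,0.02],[-1,0,0,0.0001,0,0,0.02],[-1,0,0,0.0001,0,0,0.02],[-1,0,0,0,0,0,0],[-1,0,0,0,0,0,0],[-1,0,0,0,0,0,0],[-1,0,0,0,0,0,0],[-1,0,0,0,0,0,0]]]}}

```text
time_s: 13.45
ee_pos: [0.5117, -0.2177, 0.173]
tcp_rot: [[-0.427, 0.904, 0.001], [0.904, 0.427, 0.0], [-0.0, 0.001, -1.0]]
ft_force: [-1.3, 1.5, 7.2]
width: 0.0427
```

```bash
python3 st.py; python3 - <<'E'
from h import *
im,m=snap('wrist','w9'); s,_=snap('side','side9')
w=im[150:330,170:345];z=s[110:220,240:330];h=570
w=cv2.resize(w,(int(w.shape[1]*h/w.shape[0]),h),interpolation=cv2.INTER_CUBIC);z=cv2.resize(z,(240,int(240*z.shape[0]/z.shape[1])),interpolation=cv2.INTER_CUBIC)
z=cv2.copyMakeBorder(z,0,h-z.shape[0],0,0,0)
cv2.imwrite('pics/v9.png',np.hstack([w,z])[:,:,::-1])
E
```

```text
t 13.45 tcp [ 0.5117 -0.2177  0.173 ] yaw 0.441 knob-rim [ 0.1  0.2 19. ] F [-1.3  1.5  7.2] M [ 0.5  -0.01  0.04] w 0.0427 q6 0.727 tilt [ 0.001  0.    -1.   ]
```

View pics/v9.png

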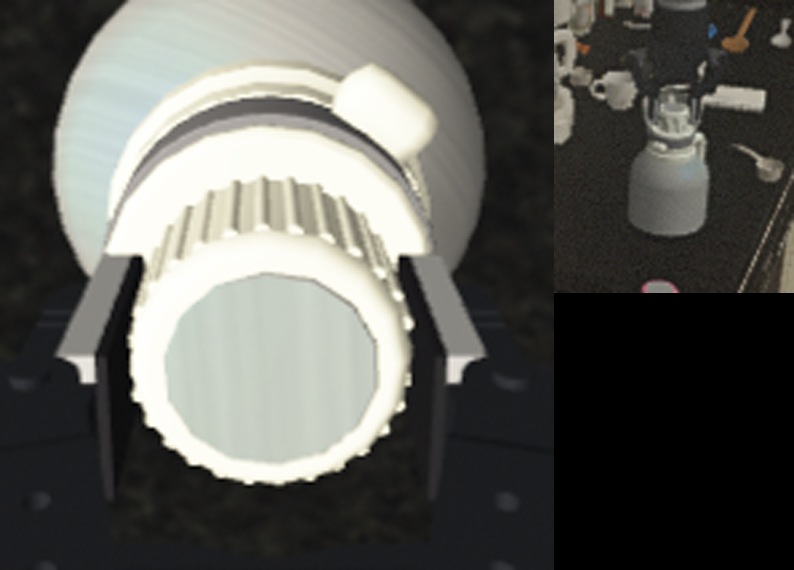

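{"method": "arm_command", "body": {"series": [[[-1,0,0,0.0002,0,0,0.02],[-1,0,0,0.0001,0,0,0.02],[-1,0,0,0.0001,0,0,0.02],[-1,0,0,0,0,0,0.02],[-1,0,0,0,0,0,0],[-1,0,0,0,0,0,0],[-1,0,0,0,0,0,0],[-1,0,0,0,0,0,0],[-1,0,0,0,0,0,0],[-1,0,0,0,0,0,0]]]}}

```text
time_s: 14.55
ee_pos: [0.5118, -0.2176, 0.1729]
tcp_rot: [[-0.354, 0.935, 0.001], [0.935, 0.354, 0.0], [-0.0, 0.001, -1.0]]
ft_force: [-1.2, 2.7, 9.7]
width: 0.0428
```

```bash
python3 st.py
```

```text
t 14.55 tcp [ 0.5118 -0.2176  0.1729] yaw 0.362 knob-rim [ 0.1  0.4 18.9] F [-1.2  2.7  9.7] M [0.68 0.09 0.16] w 0.0428 q6 0.807 tilt [ 0.001  0.    -1.   ]
```

{"method": "arm_command", "body": {"series": [[[-1,0,0,-0.0008,0,0,0],[-1,0,0,0,0,0,0],[1,0,0,0,0,0,0],[1,0,0,0,0,0,0],[1,0,0,0,0,0,0],[1,0,0,0,0,0,0],[1,0,0,-0.01,0,0,0],[1,0,0,-0.02,0,0,0],[1,0,0,-0.03,0,0,0],[1,0,0,-0.02,0,0,0]]]}}

```text
time_s: 15.55
ee_pos: [0.5116, -0.218, 0.2554]
tcp_rot: [[-0.352, 0.936, 0.002], [0.936, 0.352, -0.001], [-0.001, 0.001, -1.0]]
ft_force: [0.7, -0.2, -0.3]
width: 0.0856
```

```bash
python3 st.py; python3 - <<'E'
from mod import *
im,m=snap('wrist','w10'); snap('top','top10'); snap('side','side10')
im=cv2.imread('pics/w10.png')
big=cv2.resize(im,None,fx=4,fy=4,interpolation=cv2.INTER_CUBIC)
def draw(P,col):
    q=((proj(m,P)+.5)*4-.5).round().astype(int); cv2.polylines(big,[q.reshape(-1,1,2)],True,col,1,cv2.LINE_AA)
p=np.array([.5113,-.2189]); draw(circ(p,.031,.15),(0,0,255)); draw(circ(p,.030,.155),(0,255,0)); draw(circ(p,.022,.183),(255,0,0))
q=proj(m,[[*p,.17]])[0];x,y=int(q[0]),int(q[1])
cv2.imwrite('pics/ov10.png',big[4*max(0,y-70):4*(y+70),4*(x-90):4*(x+90)])
E
```

```text
t 15.55 tcp [ 0.5116 -0.218   0.2554] yaw 0.36 knob-rim [-1.000e-01  0.000e+00  1.014e+02] F [ 0.7 -0.2 -0.3] M [-0.01 -0.01  0.02] w 0.0856 q6 0.808 tilt [ 0.002 -0.001 -1.   ]
```

View pics/ov10.png

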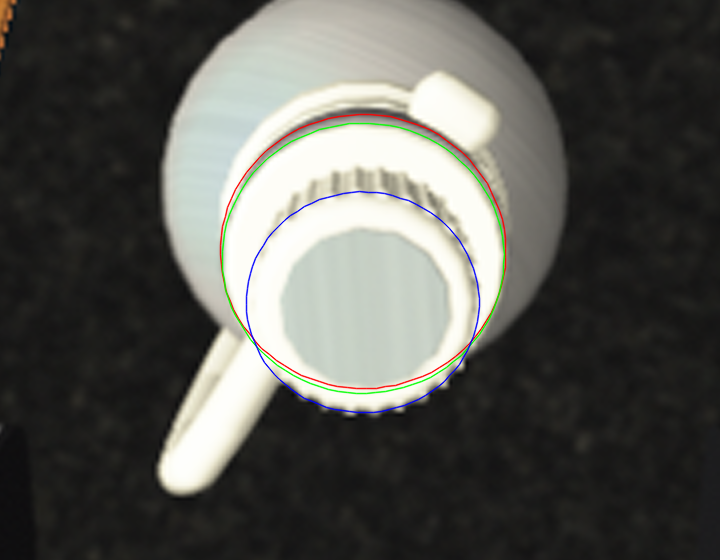

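View pics/top10.png

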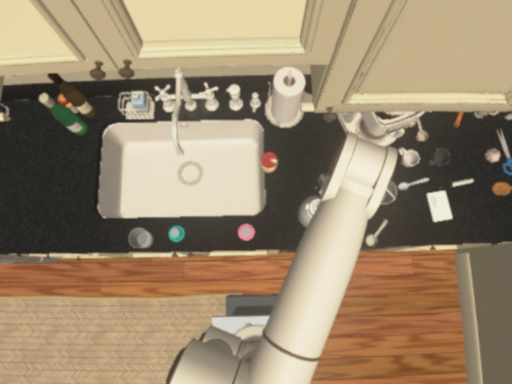

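View pics/w10.png

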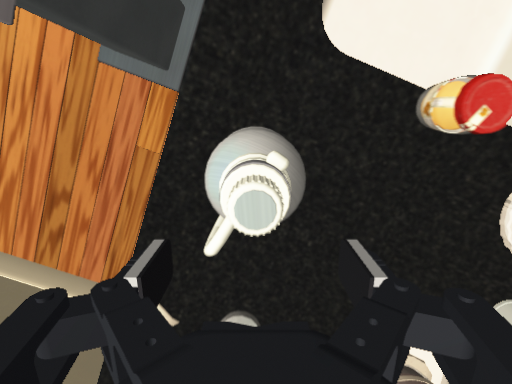

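```bash
python3 - <<'E'
from h import *
print('handle tip before/after',atz(load('w3'),(150,147),.11),atz(load('w10'),(208,251),.11))
import time
robot.job_done(); o=robot.get_obs(); print(o['time_s'])
E
```

```text
handle tip before/after [ 0.49039664 -0.30707005  0.11      ] [ 0.49016819 -0.30469183  0.11      ]
the job is handed in; nothing more can be done
the job is handed in; nothing more can be done
```

The stopper is screwed down in the jug with its flange on the rim, and the job was handed in at about 15.7 s. The hand-in reported no verdict.

**What I did:** I gripped the white stopper at 40 N and lowered it into the mouth until the lugs touched the ridges, with the knob about 30.7 mm over the rim. After about 0.24 rad anticlockwise the lugs dropped in, and the stopper settled at 23.8 mm. I then screwed it about 1.0 rad clockwise, let go and withdrew upward.

**Last checks:**
- **Height:** the knob stopped descending at 18.9 mm against the nominal 19 mm, while the downward force rose slightly to 9.7 N. That figure rests on the nominal 150 mm rim height and my estimate of where the knob sat in the grip.
- **Position:** the wrist picture after release shows the stopper centred and upright, with the flange on the rim.
- **Jug:** the handle tip moved about 2 mm between before and after, which is within measuring error.
- **Bystanders:** I never went near the honey jar, sugar bowl, scoop or glass. The last top picture shows the jar, scoop and glass where they were; the arm partly hides the bowl.

**What disagreed:**
- The first top and side views placed the jug's mouth 2–3 mm off from the wrist view. I used the wrist camera's value.
- The jug's foot looked about 4 pixels higher than predicted in the side picture. I put this down to a rounded or dark base and did not check it further.

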